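# Clamp the cheese block in the pull-out slicing drawer

## Robot

A 7-joint arm with a two-finger parallel gripper is mounted at the origin on the work surface. World frame = base frame: x ahead of the robot, y to its left, z up, the work surface at z = 0. Lengths are in mm, angles in rad, forces in N, time in s.
With the tool pointing down it reaches from about 400 to 900 mm from the base axis. Payload 5.6 kg.
Tool frame: the origin (TCP) lies at the very end of the fingers, on their centre line; the grasp point (between the pads) lies pinch_z behind it (pinch_z is the distance from the TCP to the grasp point, in mm); z points along the fingers, y is the line along which they close (so a half turn about z gives the same grasp; the last joint's range is limited). The gripper opens to 92 mm and grips with 3 to 60 N. Pads are 20 mm wide; open, the fingers measure 128 mm over their backs; the gripper's body (75 mm by 189 mm) begins 69 mm behind the grasp point.
Start: joints at [1.257, 0.468, -0.012, 1.603, 0.006, 1.071, -0.056], TCP at [173.834, -626.331, 214.592] pointing down, gripper open.
Joint ranges: [-2.53, 2.53], [-0.31, 2.02], [-1.57, 1.55], [0.28, 2.44], [-1.29, 4.43], [0.15, 1.84], [-2.92, 2.92]. Speed limits (rad/s): [2.57, 2.57, 3.14, 3.14, 3.14, 3.14, 3.14].

## Interface

Orientations are given as a unit quaternion [x, y, z, w].
In Python, from cell import * gives the robot as it stands.
- The arm moves only by the tool servo_tool, never from a script. Its argument "rows" is one flat list of numbers, 5 for each row, row after row: the shift along the world's x, y, z in cm, then the turn about the world's z in degrees, then the opening in per cent of the stroke, from 0 (shut) to 100 (fully open). In form: [x, y, z, spin, fingers, x, y, z, spin, fingers, ...]. A call has 1 to 20 rows; each row shifts and turns the commanded pose from where the row before left it; what a row does not reach is not made up. A row lasts 1/10 s, in which the tool goes at most 50 mm and 8.59 degrees, less where a joint would pass 70% of its speed; a pose out of reach is approached as far as the arm can. A call with a gripper value outside its range is refused whole. The fingers move at their own pace and stop on an object; "grip_force" is the grip in N (left out, the last holds). Time passes only in rows, so rows that do not move let the fingers close. It gives the time, the measured TCP pose, the force, the opening and the grip force at its end, in the units of the state.
- read_state(): the state, without advancing time (a new reading comes with each control period).
- read_camera(name): name is "scene" or "side" or "wrist"; returns the picture (400x640x3 uint8, red, green, blue); there is no depth.
- camera_params(name): a dict with "camera_matrix" (3x3 intrinsics, pixels), "k1" (the pictures are not rectified: a ray, as slopes to the right and down, at radius r is drawn at 1 + k1 r^2 times it, then the intrinsics apply), "R" (3x3) and "t" (3): a world point X has camera coordinates R X + t; the wrist camera has in their place "T_tool_cam" (4x4, takes a point from camera to tool coordinates, whose origin is the TCP and whose axes are the flange's). Camera axes: x right, y down, z forward; pixel columns grow to the right and rows downward; lengths in mm; the calibration is good to about 2 mm. A picture is of the moment at which its call begins: read the wrist's pose just before it. camera_params takes no time and is no camera call.
- hand_in(): hands the job in; it is judged then, once.
Trained networks look in the newest picture that a camera, given by its name, has taken for a name from the list of things; names that differ only in an ending like _2 or _b are one class to them, and where a whole thing is asked for, a point or a joint stands for the part that bears it (a point fixed in the world has none). Each returns a list of dicts, best first, with "score" (0 to 1); they miss things now and then, are a little off and sometimes report something else, mostly with a low value. They report only what shows in the picture. A call takes as long as a camera call.
- search_frame(label, camera): "xyz" ([x, y, z] in mm, in world coordinates, good to about 4 mm: the middle of the surface that is visible of it).
The state is a dict: "clock": time; "joint_positions": joint angles; "qd": joint speeds; "joint_efforts": joint torques, N m; "position": TCP position; "eef_rot": TCP orientation; "contact_force": force on the tool from outside, world axes, zero at the start; "torque": the same for the moment, N m; "opening": finger opening in mm; "gripper_force": force on a finger pad.
Only numpy, scipy, OpenCV 4.12 (cv2) and the standard library are available. Lean on these libraries where they do the work, as an engineer would, in place of code of your own. Each camera call takes 0.05 s, during which the arm holds its last target. There are 200 camera calls.

## Task

Pull the drawer out of the low wooden cabinet to its stop, then pump the clamp's trigger lever towards its fixed grip, letting it spring back between strokes, until the sprung pad holds the block of cheese up against the wooden fence with the pad's spring about half squashed. Never squash the spring all the way (that crushes the cheese), do not push the jaw, pad or cheese directly, and leave the crockery and other things standing around alone. Finish while still holding the trigger pressed like that: the clamp slackens if it is let go.

Things in the scene. Friction and masses are not known exactly. Their poses are not given: they have to be found in the camera images.
- cabinet: low cabinet of light wood on the table, 300 deep (x) x 460 wide (y) x 165 mm tall, one full-width drawer. Origin: middle of the lower edge of its front, on the table; its x points into the cabinet (away from the robot), y along the front to the left seen from the robot, z up. It stands at a different place and yaw each time, and does not move.
- drawer (a joint): how far the drawer is pulled out along the cabinet's -x (m): 0 shut, 0.15 at its stop; about 3 N of friction, stays where left. Its front panel stands 16 mm proud of the cabinet's front, top edge 150 mm above the table. The clamp is mounted in the drawer and comes out with it; the clamping line runs along y, 80 mm in front of the cabinet when the drawer is out.
- drawer_handle (a point): middle of the drawer's horizontal steel bar handle: 120 mm long along y, about 10 mm thick, 35 mm in front of the drawer's front, 128 mm above the table. Can be pinched or hooked from above.
- cheese: rectangular block of hard cheese, 90 (drawer x) x 60 (y) x 55 mm tall, about 0.33 kg, lying loose on the drawer's floor (24 mm above the table) between fence and pad, its origin at the centre of its underside. It starts 0 to 12 mm from the fence. A small spreader knife lying loose just behind the drawer's front is of no concern.
- fence: fixed wooden fence on the drawer at the cabinet's -y end, 110 long x 55 mm tall, 15 mm thick; origin at the middle of the lower edge of the face (facing +y) against which the cheese is clamped.
- pad_plate: rubber pad, 56 wide x 50 tall x 8 mm thick, on two guide rods in front of the jaw; origin at the centre of its face, which looks to the cabinet's -y, at the cheese.
- pad (a joint): how far the pad is pushed back into the jaw against its spring (m): 0 free, 0.016 fully squashed, 0.008 half. The spring is 900 N/m (about 8 N at half). It shows as the gap between pad and jaw: 16 mm free, 8 mm half squashed.
- jaw (a joint): advance of the jaw along the cabinet's -y (m), 0 to 0.082; starts at 0 to 0.018, 30 to 60 mm short of the cheese. Moved by the trigger through a ratchet of 6 mm teeth: a full stroke gains about 18 mm, its first part may be idle. About 3 N of friction keep the jaw in place between strokes, but the squashed spring pushes it back when the trigger is let go.
- jaw_block: aluminium jaw behind the pad, 56 wide (x) x 20 thick x 54 mm tall, with the toothed steel bar that runs from it through the housing along y. Origin on the clamping line 12 mm above the table, 21 mm behind its front face; not to be pushed directly.
- jaw_front (a point): middle of the upper front edge of the jaw, 80 mm above the table.
- trigger (a joint): angle of the trigger lever (rad): 0 at rest, leaning 0.2 rad to the cabinet's +y; 0.42 fully pressed towards -y, leaning the other way. A spring returns it (2 to 4 N at the press point); against the clamped cheese it takes up to 15 N. 1 rad moves the ratchet 56 mm: once the cheese is at the fence, 0.018 rad (1.6 mm at the press point) squashes the pad 1 mm more.
- trigger_lever: black upright trigger lever, 22 wide (x) x 12 mm thick, top 134 mm above the table, hinged about the cabinet's x axis. Origin on the hinge, 32 mm above the table. It rises from an aluminium housing whose top is 78 mm above the table. Beyond it on the cabinet's +y side the space is free above 65 mm from the table.
- trigger_press (a point): point on the lever's outer face (towards the cabinet's +y, away from the grip), 88 mm from the hinge, 117 mm above the table at rest. Push here towards -y, or squeeze lever and fixed grip together. The fixed grip is a black post, 24 (x) x 15 mm (y), top 135 mm above the table, at the lever's -y side; over both it measures 69 mm at rest.
- mug: white mug 82 mm wide, 92 mm tall, with a handle; to be left alone.
- plate: white plate 190 mm wide with two buns on it; to be left alone.
- jug: white milk jug 112 mm wide, 100 mm tall, with a handle; to be left alone.
- jam_bowl: white bowl 100 mm wide, 45 mm tall, near the robot; to be left alone.
- spoon: steel spoon lying on the table near the robot; to be left alone.
- jar: lidded amber glass jar 72 mm wide, 80 mm tall, standing on the cabinet; to be left alone.
- ramekin: white ramekin 80 mm wide, 45 mm tall, standing on the cabinet; to be left alone.

How it is judged:
By the outcome, as a careful person would: the job done as asked, in the order asked, and still so for the second after the job is handed in, while the arm keeps its last pose, push and grip.
It also fails if it takes over 72 s, if anything falls off the work surface, if the arm or the gripper's body presses on something with over 40 N, if the wrist force passes 120 N, or if a joint passes its speed limit or range.

## Working session

There is one attempt and no reset: what is moved stays moved. The work goes in short steps, Python scripts to look and compute and a tool call to move; the robot and the scene stay as the last step left them, time stands still between calls to the robot, and variables do not carry over. Pictures are saved under pics/ and viewed, at most 10 in all, crops included, and the job is handed in when it is done.

Besides the shell and the picture viewer there is one more tool, called after ">>>" in YAML: its name, and indented under it one key for each argument. servo_tool: Moves the arm, as the interface text tells. Its arguments: {"type":"object","properties":{"rows":{"type":"array"},"grip_force":{"type":"number"}},"required":["rows"]}

```bash
mkdir -p pics; ls
python3 - <<'E'
from cell import *
import cv2,numpy as np
s=read_state();print({k:np.round(s[k],3).tolist() for k in s})
ims=[]
for c in ["scene","side"]:
    im=read_camera(c);cv2.imwrite(f"pics/{c}0.png",im[...,::-1])
    for l in ["drawer_handle","cabinet","jar","ramekin","mug","jug","plate","jam_bowl","trigger_lever"]:
        r=search_frame(l,c)
        print(c,l,[(np.round(d["xyz"]).tolist(),round(d["score"],2)) for d in r[:2]])
E
```

```text
pics
{'clock': 0.0, 'joint_positions': [1.257, 0.468, -0.012, 1.604, 0.006, 1.071, -0.056], 'qd': [0.001, 0.0, -0.001, 0.001, -0.002, -0.0, -0.0], 'joint_efforts': [-0.001, -52.057, -0.013, -24.374, -0.057, 0.017, 0.0], 'position': [173.658, -625.765, 213.659], 'eef_rot': [0.991, 0.135, -0.0, -0.001], 'contact_force': [0.386, -0.069, -0.205], 'torque': [-0.053, -0.014, -0.024], 'gripper_force': 0.0, 'opening': 91.71}
scene drawer_handle [([642.0, -28.0, 125.0], 0.59), ([336.0, -276.0, 12.0], 0.46)]
scene cabinet [([774.0, -24.0, 166.0], 0.91)]
scene jar [([751.0, 59.0, 248.0], 0.76), ([746.0, -111.0, 184.0], 0.34)]
scene ramekin [([748.0, -109.0, 186.0], 0.66)]
scene mug [([338.0, 465.0, 8.0], 0.86)]
scene jug [([551.0, 475.0, 27.0], 0.85), ([334.0, -277.0, 12.0], 0.15)]
scene plate [([470.0, -452.0, 18.0], 0.79)]
scene jam_bowl [([342.0, 187.0, 19.0], 0.71)]
scene trigger_lever []
side drawer_handle [([642.0, -31.0, 150.0], 0.97)]
side cabinet [([816.0, -23.0, 165.0], 0.77)]
side jar [([768.0, 63.0, 246.0], 0.9)]
side ramekin [([736.0, -111.0, 181.0], 0.75)]
side mug [([333.0, 465.0, 42.0], 0.92)]
side jug [([531.0, 469.0, 29.0], 0.65)]
side plate [([477.0, -453.0, 15.0], 0.65)]
side jam_bowl [([330.0, 189.0, 20.0], 0.97)]
side trigger_lever []
```

View pics/scene0.png

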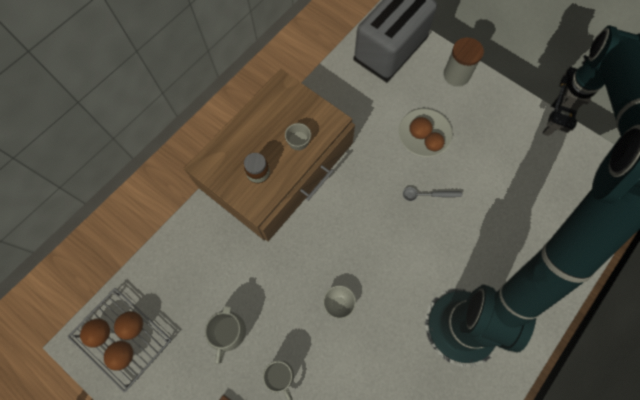

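View pics/side0.png

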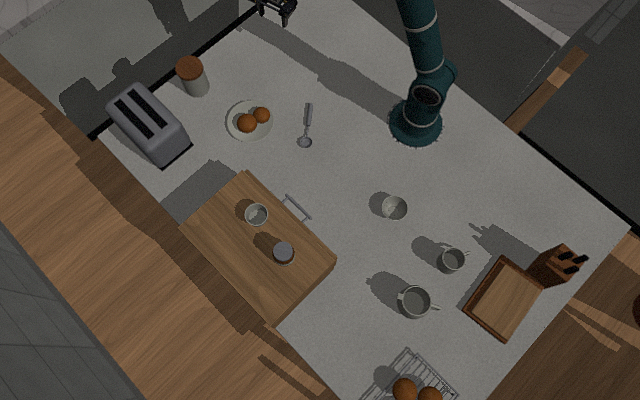

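The scene picture shows the cabinet with its handle at about (325,175). In the side picture the cabinet's top front corners are near (247,170) and (337,260), the back ones near (180,227) and (272,327), and the bar runs from (285,194) to (310,219).

```bash
cat > h.py <<'E'
from cell import *
import cv2,numpy as np
from scipy.spatial.transform import Rotation as Ro
def pose(c):
    p=camera_params(c);K=np.array(p["camera_matrix"])
    if c=="wrist":
        s=read_state();T=np.eye(4);T[:3,:3]=Ro.from_quat(s["eef_rot"]).as_matrix();T[:3,3]=s["position"]
        M=T@np.array(p["T_tool_cam"]);return K,p["k1"],M[:3,:3],M[:3,3]
    R=np.array(p["R"]);return K,p["k1"],R.T,-R.T@np.array(p["t"])
def onz(P,uv,z):
    K,k1,R,o=P
    d=cv2.undistortPoints(np.array(uv,float).reshape(-1,1,2),K,np.array([k1,0,0,0.]))[:,0]
    d=np.c_[d,np.ones(len(d))]@R.T
    return o+d*((z-o[2])/d[:,2])[:,None]
def proj(P,X):
    K,k1,R,o=P
    return cv2.projectPoints(np.atleast_2d(np.array(X,float)),cv2.Rodrigues(R.T)[0],-R.T@o,K,np.array([k1,0,0,0.]))[0][:,0]
E
python3 - <<'E'
from h import *
P=pose("side")
print(onz(P,[(247,170),(337,260),(272,327),(180,227)],165).round())
print(onz(P,[(285,194),(310,219)],128).round())
P=pose("scene")
print(onz(P,[(285,70),(355,123),(265,238),(188,170)],165).round())
print(onz(P,[(304,192),(350,151)],128).round())
print(camera_params("wrist"))
E
```

```text
[[ 648. -256.  165.]
 [ 650.  192.  165.]
 [ 950.  198.  165.]
 [ 949. -261.  165.]]
[[ 607. -108.  128.]
 [ 608.   21.  128.]]
[[ 942. -270.  165.]
 [ 642. -261.  165.]
 [ 613.  200.  165.]
 [ 937.  189.  165.]]
[[ 627.   10.  128.]
 [ 603. -190.  128.]]
{'camera_matrix': array([[293.05019679,   0.        , 320.46714521],
       [  0.        , 293.05019679, 195.60774816],
       [  0.        ,   0.        ,   1.        ]]), 'k1': -0.028565004031075904, 'T_tool_cam': array([[ 4.69784919e-04, -9.64739211e-01, -2.63207206e-01,
         7.35511296e+01],
       [ 9.99999553e-01,  2.37121610e-04,  9.15720344e-04,
        -6.00367110e-01],
       [-8.21019206e-04, -2.63207518e-01,  9.64738891e-01,
        -1.69547159e+02],
       [ 0.00000000e+00,  0.00000000e+00,  0.00000000e+00,
         1.00000000e+00]])}
```

>>> servo_tool:
  rows: [2.4,3.7,0.5,-1,0,2.4,3.7,0.5,-1,0,2.4,3.7,0.5,-1,0,2.4,3.7,0.5,-1,0,2.4,3.7,0.5,-1,0,2.4,3.7,0.5,-1,0,2.4,3.7,0.5,-1,0,2.4,3.7,0.5,-1,0,2.4,3.7,0.5,-1,0,2.4,3.7,0.5,-1,0,2.4,3.7,0.5,-1,0,2.4,3.7,0.5,-1,0,2.4,3.7,0.5,-1,0,2.4,3.7,0.5,-1,0,2.4,3.7,0.5,-1,0,2.4,3.7,0.5,-0.5,0,0,0,0,0,0]

```text
clock: 2.7
position: [560.2, -27.5, 295.4]
eef_rot: [1.0, 0.005, 0.001, -0.002]
contact_force: [0.0, 0.7, -0.9]
opening: 0.6
gripper_force: 0.0
```

Run:
```python
from h import *
P=pose("wrist");im=read_camera("wrist");cv2.imwrite("pics/w1.png",im[...,::-1])
np.save("P1.npy",np.array([0]))
s=read_state();print(s["clock"],s["position"],s["eef_rot"],s["opening"])
print(proj(P,[[597,-32,128],[607,-32,128]]))
for l in ["drawer_handle","cabinet"]: print([(np.round(d["xyz"]),d["score"]) for d in search_frame(l,"wrist")[:2]])
```

```text
2.75 [558.7895987  -30.92937467 294.73591546] [ 9.99995127e-01  3.03375925e-03  3.12529943e-04 -6.66371154e-04] 0.39819955194816287
[[325.39812411 149.40100433]
 [325.52206933 140.54726746]]
[]
[(array([687., -36., 167.]), 0.75), (array([351., 204.,  20.]), 0.41)]
```

View pics/w1.png

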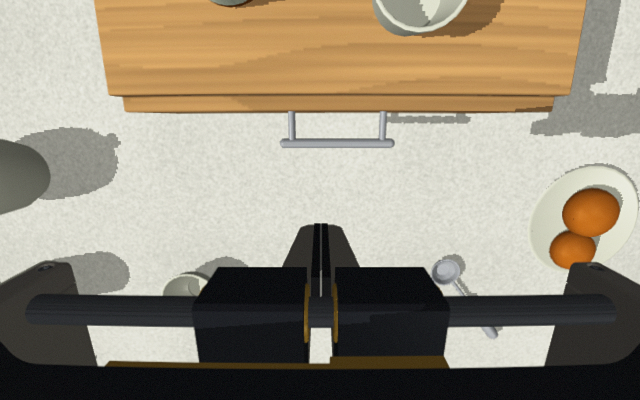

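The wrist picture shows the bar from (281,143) to (394,143) and the drawer's front edge at row ~112 (125 to 553). The cabinet's front top edge is at row ~94 (109 to 571).

Run:
```python
from h import *
P=pose("wrist")
print(onz(P,[(281,143),(394,143)],128).round(1));print(onz(P,[(109,95.5),(571,93.5)],165).round(1));print(onz(P,[(125,112),(553,111)],150).round(1), onz(P,[(125,97),(553,97)],150).round(1))
```

```text
[[ 601.     9.8  128. ]
 [ 601.1 -118.4  128. ]]
[[ 651.3  173.   165. ]
 [ 654.1 -282.7  165. ]]
[[ 635.7  169.2  150. ]
 [ 637.4 -279.2  150. ]] [[ 650.6  166.7  150. ]
 [ 651.4 -276.4  150. ]]
```

>>> servo_tool:
  rows: [1.6,-0.6,-2,0,0,1.6,-0.6,-3,0,0,1.5,-0.6,-3,0,0,1.5,-0.5,-3,0,0,0,0,-1,0,0,0,0,0,0,0,0,0,0,0,0]

```text
clock: 3.55
position: [619.7, -57.7, 175.8]
eef_rot: [1.0, -0.0, 0.001, 0.0]
contact_force: [0.4, -0.1, 0.4]
opening: 0.4
gripper_force: 0.0
```

Run:
```python
from h import *
P=pose("wrist");im=read_camera("wrist");cv2.imwrite("pics/w2.png",im[...,::-1])
s=read_state();print(s["clock"],s["position"],s["contact_force"])
```

```text
3.6 [620.11943979 -57.48128831 176.4536653 ] [ 0.36614017 -0.99704618  0.62135092]
```

View pics/w2.png

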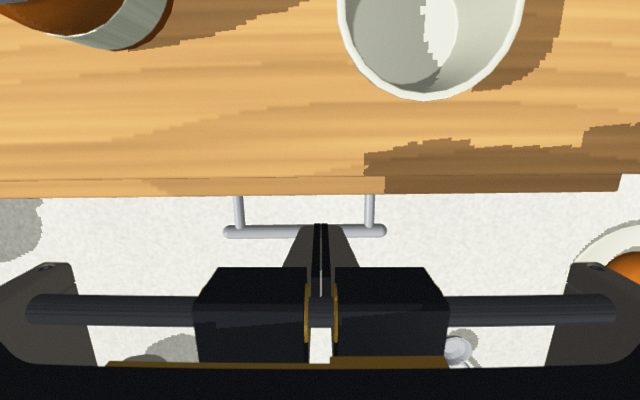

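The bar now shows at row 231 (226 to 385) and the drawer's front edge at row ~195.

Run:
```python
from h import *
P=pose("wrist")
print(onz(P,[(226,231),(385,231)],128).round(1),onz(P,[(100,197),(320,194)],150).round(1))
s=read_state();p=np.array(s["position"]);print(proj(P,[p,p+[10,0,0],p-[10,0,0]]))
```

```text
[[ 604.9   18.3  128. ]
 [ 604.9 -108.8  128. ]] [[639.1  98.3 150. ]
 [641.3 -56.9 150. ]]
[[320.95625938 237.61362299]
 [320.97063338 222.54622372]
 [320.94222989 252.23922026]]
```

>>> servo_tool:
  rows: [0.2,0,-2,0,0,0,0,-2,0,0,0,0,-1,0,0,0,0,-0.8,0,0,0,0,-0.6,0,0,0,0,0,0,0]

```text
clock: 4.2
position: [621.7, -57.3, 110.5]
eef_rot: [1.0, 0.0, -0.0, 0.0]
contact_force: [0.6, -0.6, -0.8]
opening: 0.3
gripper_force: 0.0
```

>>> servo_tool:
  rows: [-0.5,0,0,0,0,-1,0,0,0,0,-1.5,0,0,0,0,-1.5,0,0,0,0,-1.5,0,0,0,0,-1.5,0,0,0,0,-1.5,0,0,0,0,-1.5,0,0,0,0,-1.5,0,0,0,0,-1.5,0,0,0,0,-0.8,0,0,0,0,-0.5,0,0,0,0,-0.3,0,0,0,0,0,0,0,0,0]

```text
clock: 5.6
position: [471.2, -57.3, 111.0]
eef_rot: [1.0, 0.0, 0.0, 0.0]
contact_force: [1.2, -0.5, 1.3]
opening: 0.5
gripper_force: 0.6
```

>>> servo_tool:
  rows: [-0.4,0,0,0,0,-0.4,0,0,0,0,0,0,0,0,0]

```text
clock: 5.9
position: [470.5, -57.2, 111.9]
eef_rot: [1.0, 0.0, 0.008, -0.0]
contact_force: [18.2, -1.5, -12.5]
opening: 0.5
gripper_force: 9.2
```

>>> servo_tool:
  rows: [0.8,0,0,0,0,0.6,0,0,0,0,0,0,3,0,0,0,0,4,0,0,0,1,4,0,0,0.5,2,4,0,0,1,2.5,3,0,0,1,2,1,0,0,0,0,0,0,0,0,0,0,0,0]

```text
clock: 6.9
position: [500.8, 17.6, 299.6]
eef_rot: [1.0, 0.001, -0.001, 0.0]
contact_force: [0.3, 0.1, -0.9]
opening: 0.4
gripper_force: 0.0
```

Run:
```python
from h import *
P=pose("wrist");im=read_camera("wrist");cv2.imwrite("pics/w3.png",im[...,::-1])
s=read_state();print(s["clock"],s["position"],s["contact_force"])
for l in ["trigger_lever","trigger_press","pad_plate","jaw_front","fence","cheese","drawer_handle"]: print(l,[(np.round(d["xyz"]),round(d["score"],2)) for d in search_frame(l,"wrist")[:2]])
```

```text
6.95 [500.59854483  16.85499351 299.23989419] [-0.17989705 -0.34190459 -1.06909841]
trigger_lever [(array([577.,  68., 129.]), 0.92), (array([ 470., -433.,   18.]), 0.45)]
trigger_press [(array([574.,  70., 128.]), 0.67)]
pad_plate [(array([578.,  66., 129.]), 0.6), (array([ 577., -101.,   70.]), 0.58)]
jaw_front [(array([574., -67.,  68.]), 0.95)]
fence [(array([581., -32.,  26.]), 0.68), (array([ 580., -210.,   78.]), 0.57)]
cheese [(array([ 576., -162.,   75.]), 0.86)]
drawer_handle [(array([583., -33.,  23.]), 0.59)]
```

View pics/w3.png

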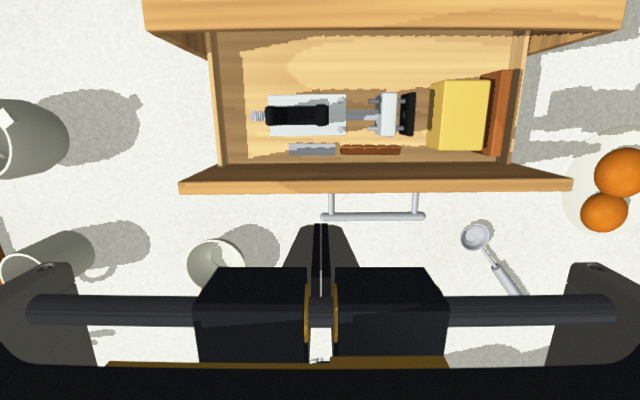

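The wrist picture shows lever plus grip as black from px 264 to 328 at row ~115, the jaw at 380–397, the pad at 402–415, the cheese at 430–490 and the fence at ~482–515.

Run:
```python
from h import *
P=pose("wrist")
print(onz(P,[(264,115),(328,115)],134).round(1),onz(P,[(380,100),(397,100),(404,100),(415,100),(433,80),(490,85)],79).round(1))
im=read_camera("wrist");c=im[85:160,240:520,::-1];cv2.imwrite("pics/w4.png",cv2.resize(c,None,fx=2.8,fy=2.8,interpolation=cv2.INTER_CUBIC))
s=read_state();print(s["position"])
```

```text
[[575.9  79.8 134. ]
 [575.8   9.  134. ]] [[ 594.6  -58.6   79. ]
 [ 594.7  -80.4   79. ]
 [ 594.7  -89.3   79. ]
 [ 594.8 -103.5   79. ]
 [ 619.  -124.4   79. ]
 [ 613.8 -198.1   79. ]]
[501.64698191  17.30196103 300.37483702]
```

View pics/w4.png

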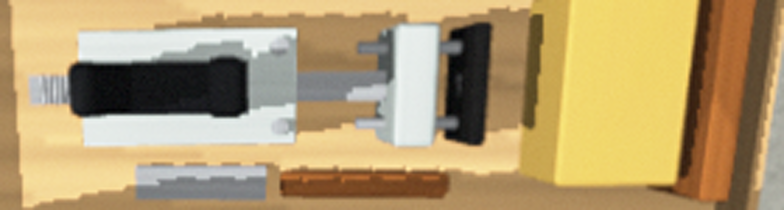

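>>> servo_tool:
  rows: [1.5,2.5,0,0,0,2,3,-2,0,0,2,3,-4,0,0,1.8,1.5,-4,0,0,0,0,-4,0,0,0,0,-3,0,0,0,0,-2,0,0,0,0,0,0,0,0,0,0,0,0]
  grip_force: 30

```text
clock: 8.25
position: [573.6, 115.6, 113.7]
eef_rot: [1.0, 0.0, -0.0, -0.0]
contact_force: [-0.4, 0.1, 0.5]
opening: 0.4
gripper_force: 0.0
```

>>> servo_tool:
  rows: [0.1,-0.6,-0.5,0,0,0,-0.6,0,0,0,0,-0.3,0,0,0,0,0,0,0,0]

```text
clock: 8.65
position: [574.9, 99.4, 109.1]
eef_rot: [1.0, -0.001, 0.001, 0.0]
contact_force: [0.5, -0.4, 0.2]
opening: 0.6
gripper_force: 0.0
```

Run:
```python
from h import *
P=pose("wrist");im=read_camera("wrist");cv2.imwrite("pics/w5.png",im[...,::-1])
s=read_state();print(s["clock"],s["position"],s["contact_force"])
```

```text
8.7 [574.74642907  99.95772063 109.00030268] [ 0.57506262 -0.0727845   0.38486532]
```

View pics/w5.png

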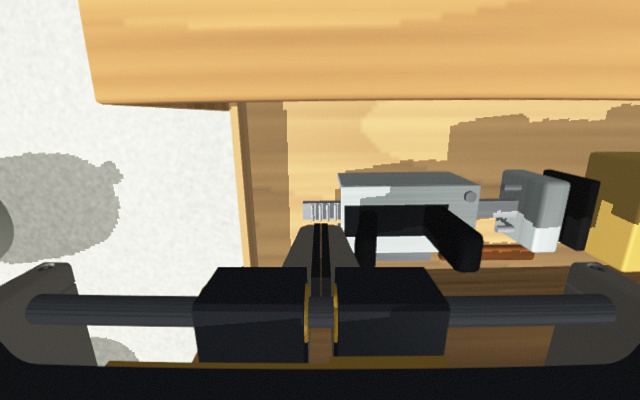

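The picture shows the closed fingers right beside the lever (lever at ~365,235, grip at ~460,245), and jaw, pad and cheese clearly visible on the right (jaw ~535, pad ~580, cheese from ~590).

>>> servo_tool:
  rows: [0,-0.4,0,0,0,0,-0.4,0,0,0,0,-0.2,0,0,0,0,0,0,0,0]

```text
clock: 9.1
position: [574.7, 90.8, 108.8]
eef_rot: [1.0, 0.0, 0.0, -0.0]
contact_force: [0.5, 2.2, 1.6]
opening: 0.3
gripper_force: 1.1
```

>>> servo_tool:
  rows: [0,-0.8,0,0,0,0,-0.8,0,0,0,0,-0.8,0,0,0,0,-0.6,0,0,0,0,-0.4,0,0,0,0,0,0,0,0]

```text
clock: 9.7
position: [575.0, 56.1, 108.2]
eef_rot: [1.0, -0.0, 0.001, -0.001]
contact_force: [2.5, 6.1, -0.4]
opening: 0.3
gripper_force: 2.7
```

```bash
cat >> h.py <<'E'
def look():
    P=pose("wrist");im=read_camera("wrist")
    s=read_state();print(s["clock"],np.round(s["position"],1),np.round(s["contact_force"],1))
    for l in ["jaw_front","pad_plate","cheese"]: print(l,[(np.round(d["xyz"],1),round(d["score"],2)) for d in search_frame(l,"wrist")[:2]])
    return P,im
E
python3 - <<'E'
from h import *
look()
E
```

```text
9.75 [574.9  56.3 108.3] [2.6 5.7 0.7]
jaw_front [(array([577.2, -81.7,  69.4]), 0.87)]
pad_plate [(array([ 583.4, -115.7,   70.5]), 0.9)]
cheese [(array([ 581.6, -150.5,   79.2]), 0.67)]
```

>>> servo_tool:
  rows: [0,1,0,0,0,0,1,0,0,0,0,1,0,0,0,0,0.8,0,0,0,0,0,0,0,0,0,0,0,0,0,0,-0.6,0,0,0,0,-0.8,0,0,0,0,-0.8,0,0,0,0,-0.8,0,0,0,0,-0.5,0,0,0,0,-0.3,0,0,0,0,0,0,0,0]

```text
clock: 11.2
position: [575.0, 56.6, 108.4]
eef_rot: [1.0, -0.0, 0.001, -0.001]
contact_force: [2.0, 5.6, -0.2]
opening: 0.1
gripper_force: 3.1
```

Run:
```python
from h import *
P,im=look();c=im[140:300,400:640,::-1];cv2.imwrite("pics/w6.png",cv2.resize(c,None,fx=3,fy=3,interpolation=cv2.INTER_CUBIC))
```

```text
11.25 [575.1  56.8 108.4] [2.  6.3 0.2]
jaw_front [(array([577.8, -95.2,  67.7]), 0.68)]
pad_plate [(array([ 583.9, -132.6,   70.6]), 0.78)]
cheese [(array([ 581.1, -156.2,   77.4]), 0.58)]
```

View pics/w6.png

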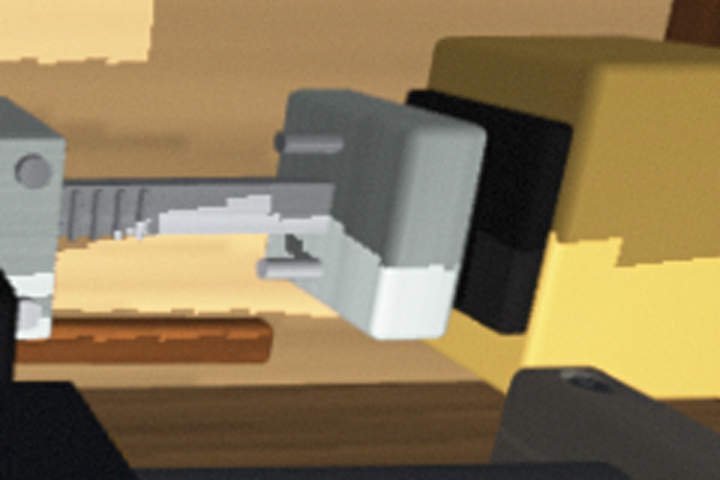

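The crop shows the pad nearly touching the cheese, with its spring still free (jaw–pad gap fully open).

>>> servo_tool:
  rows: [0,1,0,0,0,0,1,0,0,0,0,1,0,0,0,0,0.8,0,0,0,0,0,0,0,0,0,0,0,0,0,0,-0.6,0,0,0,0,-0.6,0,0,0,0,-0.6,0,0,0,0,0,0,0,0]

```text
clock: 12.4
position: [575.0, 76.1, 109.2]
eef_rot: [1.0, -0.001, 0.001, -0.0]
contact_force: [-0.2, 4.6, 3.6]
opening: 0.3
gripper_force: 2.4
```

Run:
```python
from h import *
look()
```

```text
12.45 [575.   76.4 109.1] [-0.2  4.6  2.9]
jaw_front [(array([ 579.4, -102.2,   70.3]), 0.86)]
pad_plate [(array([ 580.5, -136. ,   70.4]), 0.78), (array([ 584.5, -142.3,   67.5]), 0.42)]
cheese [(array([ 583.2, -149.2,   78.3]), 0.62)]
```

>>> servo_tool:
  rows: [0,-0.4,0,0,0,0,0,0,0,0]

```text
clock: 12.8
position: [575.0, 72.8, 108.8]
eef_rot: [1.0, 0.0, 0.001, -0.0]
contact_force: [1.0, 4.4, 4.4]
opening: 0.5
gripper_force: 2.7
```

>>> servo_tool:
  rows: [0,-0.4,0,0,0,0,0,0,0,0]

```text
clock: 13.0
position: [575.0, 68.7, 108.7]
eef_rot: [1.0, 0.0, 0.001, -0.0]
contact_force: [0.8, 6.8, 4.2]
opening: 0.0
gripper_force: 2.7
```

>>> servo_tool:
  rows: [0,-0.3,0,0,0,0,0,0,0,0]

```text
clock: 13.2
position: [575.0, 66.3, 108.7]
eef_rot: [1.0, 0.0, 0.001, -0.001]
contact_force: [0.5, 5.5, 3.6]
opening: 0.3
gripper_force: 3.0
```

Run:
```python
from h import *
P,im=look();c=im[140:300,400:640,::-1];cv2.imwrite("pics/w7.png",cv2.resize(c,None,fx=3,fy=3,interpolation=cv2.INTER_CUBIC))
```

```text
13.25 [575.   66.3 108.7] [1.2 5.8 3.5]
jaw_front [(array([ 578.6, -108.2,   65.8]), 0.89), (array([ 626.8, -208.8,   29.2]), 0.17)]
pad_plate [(array([ 582.3, -144.6,   74.9]), 0.68)]
cheese [(array([ 583. , -157.2,   76.6]), 0.94)]
```

View pics/w7.png

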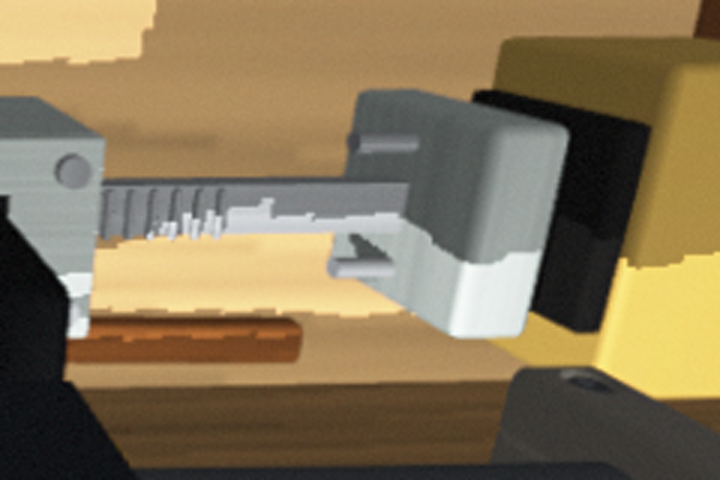

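The crop shows the pad touching the cheese, the jaw's lower right edge at ~527 and the pad's at ~600. The spring is still nearly free, so I will track the jaw edge to cheese edge distance.

```bash
cat >> h.py <<'E'
def gap(im,row=238):
    # columns of jaw right edge (light->dark) and cheese left edge (dark->light) along a row
    g=im[row-1:row+2].astype(float).mean(axis=(0,2))
    d=np.where(g<60)[0]; d=d[d>480]
    runs=np.split(d,np.where(np.diff(d)>1)[0]+1); r=max(runs,key=len)
    return int(r[0]),int(r[-1]),len(r)
E
python3 - <<'E'
from h import *
for n in ["w6","w7"]:
    c=cv2.resize(cv2.imread(f"pics/{n}.png"),(240,160),interpolation=cv2.INTER_AREA)
    im=np.zeros((400,640,3))+255;im[140:300,400:640]=c
    print(n,[gap(im,r) for r in (225,232,238)])
E
```

```text
w6 [(555, 580, 26), (553, 578, 26), (552, 577, 26)]
w7 [(581, 605, 25), (579, 603, 25), (578, 602, 25)]
```

>>> servo_tool:
  rows: [0,-0.3,0,0,0,0,0,0,0,0]

```text
clock: 13.6
position: [575.0, 64.0, 108.7]
eef_rot: [1.0, 0.0, 0.001, -0.001]
contact_force: [1.4, 7.6, 3.3]
opening: 0.1
gripper_force: 3.6
```

Run:
```python
from h import *
P,im=look();print([gap(im,r) for r in (225,232,238)])
```

```text
13.65 [575.   64.1 108.7] [1.5 6.5 3.3]
jaw_front [(array([ 580.8, -106.5,   66.1]), 0.69)]
pad_plate [(array([ 584.8, -145.5,   74.5]), 0.76)]
cheese [(array([ 584.5, -157.6,   79.6]), 0.77)]
[(580, 603, 24), (578, 601, 24), (577, 599, 23)]
```

>>> servo_tool:
  rows: [0,-0.3,0,0,0,0,0,0,0,0]

```text
clock: 14.0
position: [575.0, 61.6, 108.6]
eef_rot: [1.0, 0.001, 0.001, -0.001]
contact_force: [1.5, 7.8, 1.8]
opening: 0.5
gripper_force: 4.1
```

Run:
```python
from h import *
P,im=look();print([gap(im,r) for r in (225,232,238)])
```

```text
14.05 [575.   61.7 108.6] [1.9 7.4 2.4]
jaw_front [(array([ 578.7, -109.6,   70.3]), 0.8), (array([585.2,  39.9, 132.4]), 0.67)]
pad_plate [(array([ 582.9, -146.3,   75.8]), 0.67)]
cheese [(array([654.2,  31.9, 120.3]), 0.52)]
[(579, 600, 22), (577, 598, 22), (576, 597, 22)]
```

>>> servo_tool:
  rows: [0,-0.4,0,0,0,0,0,0,0,0]

```text
clock: 14.4
position: [575.0, 58.3, 108.3]
eef_rot: [1.0, 0.001, 0.001, -0.002]
contact_force: [1.8, 9.8, -0.3]
opening: 0.0
gripper_force: 4.6
```

Run:
```python
from h import *
P,im=look();print([gap(im,r) for r in (225,232,238)])
```

```text
14.45 [575.   58.4 108.3] [2.3 9.3 0.1]
jaw_front [(array([ 576.7, -110.5,   68.3]), 0.75)]
pad_plate [(array([ 625.1, -208.2,   30.7]), 0.7), (array([ 582.9, -144.2,   76.3]), 0.65)]
cheese [(array([ 584.7, -162.8,   74.8]), 0.88)]
[(578, 597, 20), (576, 595, 20), (575, 593, 19)]
```

>>> servo_tool:
  rows: [0,-0.3,0,0,0,0,0,0,0,0]

```text
clock: 14.8
position: [575.0, 56.1, 108.1]
eef_rot: [1.0, 0.001, 0.001, -0.002]
contact_force: [2.8, 10.8, -1.0]
opening: 0.3
gripper_force: 5.1
```

Run:
```python
from h import *
P,im=look();print([gap(im,r) for r in (225,232,238)]);c=im[140:300,400:640,::-1];cv2.imwrite("pics/w8.png",cv2.resize(c,None,fx=3,fy=3,interpolation=cv2.INTER_CUBIC))
```

```text
14.85 [575.   56.1 108.1] [ 3.1 11.  -2.5]
jaw_front [(array([ 578.3, -111.2,   65.1]), 0.84)]
pad_plate []
cheese [(array([ 583.2, -161.3,   77.1]), 0.8)]
[(577, 594, 18), (576, 592, 17), (574, 591, 18)]
```

View pics/w8.png

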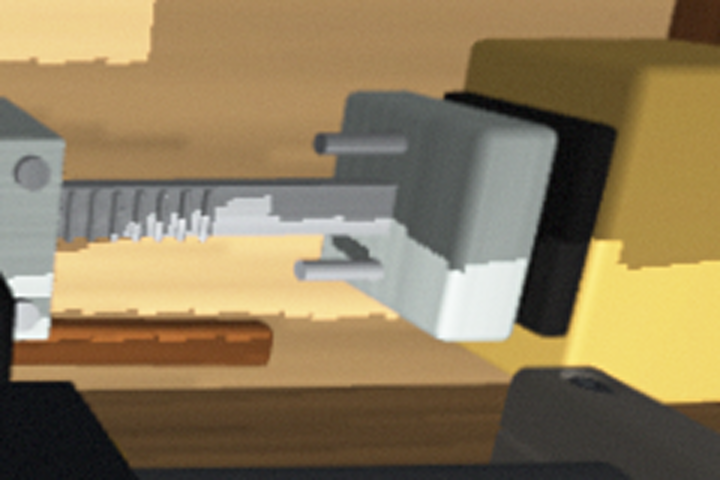

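>>> servo_tool:
  rows: [0,-0.15,0,0,0,0,0,0,0,0,0,0,0,0,0]

```text
clock: 15.3
position: [575.0, 55.5, 108.0]
eef_rot: [1.0, 0.001, 0.001, -0.003]
contact_force: [3.0, 13.1, -2.0]
opening: 0.5
gripper_force: 5.7
```

Run:
```python
from h import *
P,im=look();print([gap(im,r) for r in (225,232,238)])
w=[]
def sub(g,t=60):
    d=np.where(g<t)[0];d=d[d>480];r=max(np.split(d,np.where(np.diff(d)>1)[0]+1),key=len);a,b=r[0],r[-1]
    return a-(t-g[a])/(g[a-1]-g[a]), b+(t-g[b])/(g[b+1]-g[b])
for r in range(222,242,2):
    a,b=sub(im[r].astype(float).mean(1));w.append((a,b))
now=np.array(w)
for n in ["w6","w7","w8"]:
    c=cv2.resize(cv2.imread(f"pics/{n}.png"),(240,160),interpolation=cv2.INTER_AREA)
    m=np.zeros((400,640,3))+255;m[140:300,400:640]=c
    q=np.array([sub(m[r].mean(1)) for r in range(222,242,2)]);print(n,q.mean(0).round(2),(q[:,1]-q[:,0]).mean().round(2))
print("now",now.mean(0).round(2),(now[:,1]-now[:,0]).mean().round(2))
# predicted black width: jaw right top edge y_j z80, pad face at y_j-16-8+s ; 
for s in (0,4,6,8,10):
    a=proj(P,[[555,-115,80]])[0];b=[proj(P,[[555,-115-24+s,z]])[0] for z in (74,79)]
    print(s,a.round(1),[(x-a).round(1).tolist() for x in b])
```

```text
15.35 [575.   55.5 108.1] [ 3.5 12.  -2.7]
jaw_front [(array([ 576.4, -114. ,   67.9]), 0.64)]
pad_plate [(array([ 582.8, -144.8,   79.5]), 0.87)]
cheese [(array([ 584.9, -160.8,   78.1]), 0.61)]
[(577, 594, 18), (575, 592, 18), (574, 590, 17)]
w6 [552.95 578.88] 25.93
w7 [579.25 603.98] 24.72
w8 [575.35 593.08] 17.73
now [575.24 592.72] 17.48
0 [549.4 247.8] [[24.4, -3.5], [29.7, -0.7]]
4 [549.4 247.8] [[19.4, -3.4], [24.6, -0.7]]
6 [549.4 247.8] [[16.9, -3.4], [22.1, -0.7]]
8 [549.4 247.8] [[14.4, -3.4], [19.5, -0.7]]
10 [549.4 247.8] [[11.9, -3.4], [17.0, -0.6]]
```

>>> servo_tool:
  rows: [0,-0.15,0,0,0,0,0,0,0,0,0,0,0,0,0]

```text
clock: 15.8
position: [574.9, 55.3, 108.1]
eef_rot: [1.0, 0.002, 0.001, -0.004]
contact_force: [3.0, 15.0, -3.4]
opening: 0.3
gripper_force: 6.8
```

The lever is at its stop with the pad roughly 6.5 mm squashed, a little short of half. One more stroke gives room to reach 8 mm.

>>> servo_tool:
  rows: [0,1,0,0,0,0,1,0,0,0,0,1,0,0,0,0,0.9,0,0,0,0,0,0,0,0,0,0,0,0,0,0,-0.4,0,0,0,0,-0.4,0,0,0,0,0,0,0,0]

```text
clock: 16.7
position: [574.4, 79.2, 108.5]
eef_rot: [1.0, -0.001, -0.0, 0.0]
contact_force: [-1.3, 2.2, 1.8]
opening: 0.6
gripper_force: 1.3
```

```bash
cat >> h.py <<'E'
def sub(g,t=60):
    d=np.where(g<t)[0];d=d[d>480];r=max(np.split(d,np.where(np.diff(d)>1)[0]+1),key=len);a,b=r[0],r[-1]
    return a-(t-g[a])/(g[a-1]-g[a]), b+(t-g[b])/(g[b+1]-g[b])
def sq():
    im=read_camera("wrist");s=read_state();y=s["position"][1]
    q=np.array([sub(im[r].astype(float).mean(1)) for r in range(222,242,2)]);a,b=np.median(q,0)
    # jaw/cheese edges corrected for camera motion, mm, relative to lever-stop picture (y=55.5, 575.24, 592.72)
    print(round(s["clock"],2),"y %.1f"%y,np.round(s["contact_force"],1),"edges %.1f %.1f width %.2f squash~%.1f jaw %+.1f cheese %+.1f"%(a,b,b-a,(25.6-(b-a))/1.26,(a-575.24)/1.26-(y-55.5),(b-592.72)/1.26-(y-55.5)))
    return im
E
python3 -c "
from h import *
sq()"
```

```text
16.75 y 79.7 [-0.1  2.1  0.7] edges 596.0 619.8 width 23.79 squash~1.4 jaw -7.7 cheese -2.7
```

>>> servo_tool:
  rows: [0,0.8,0,0,0,0,0.8,0,0,0,0,0,0,0,0,0,0,0,0,0,0,-0.6,0,0,0,0,-0.6,0,0,0,0,0,0,0,0]

```text
clock: 17.45
position: [574.9, 85.1, 109.3]
eef_rot: [1.0, -0.0, 0.001, -0.001]
contact_force: [-0.6, 4.1, 3.3]
opening: 0.7
gripper_force: 2.5
```

```bash
python3 -c "
from h import *
sq()"
```

```text
17.5 y 85.2 [-1.4  4.4  3. ] edges 604.3 626.6 width 22.21 squash~2.7 jaw -6.6 cheese -2.8
```

>>> servo_tool:
  rows: [0,-0.4,0,0,0,0,-0.3,0,0,0,0,0,0,0,0]

```text
clock: 17.8
position: [575.0, 79.4, 109.7]
eef_rot: [1.0, 0.0, 0.001, -0.001]
contact_force: [-1.7, 7.1, 5.8]
opening: 0.2
gripper_force: 3.7
```

```bash
python3 -c "
from h import *
sq()"
```

```text
17.85 y 79.5 [-0.5  7.   6.5] edges 600.0 619.5 width 19.58 squash~4.8 jaw -4.4 cheese -2.7
```

>>> servo_tool:
  rows: [0,-0.4,0,0,0,0,0,0,0,0,0,0,0,0,0]

```text
clock: 18.15
position: [575.2, 76.0, 109.9]
eef_rot: [1.0, 0.001, 0.001, -0.002]
contact_force: [-2.0, 8.0, 6.8]
opening: 0.5
gripper_force: 4.1
```

```bash
python3 -c "
from h import *
im=sq();c=im[140:300,400:640,::-1];cv2.imwrite('pics/w9.png',cv2.resize(c,None,fx=3,fy=3,interpolation=cv2.INTER_CUBIC))"
```

```text
18.2 y 76.0 [-2.8  7.7  7.2] edges 597.8 615.2 width 17.35 squash~6.5 jaw -2.6 cheese -2.7
```

>>> servo_tool:
  rows: [0,-0.2,0,0,0,0,0,0,0,0,0,0,0,0,0]

```text
clock: 18.5
position: [575.2, 74.4, 109.9]
eef_rot: [1.0, 0.001, 0.001, -0.002]
contact_force: [-1.2, 7.7, 6.9]
opening: 0.5
gripper_force: 4.4
```

```bash
python3 -c "
from h import *
im=sq()"
```

```text
18.55 y 74.4 [-2.   7.7  8. ] edges 596.8 613.3 width 16.45 squash~7.3 jaw -1.8 cheese -2.6
```

>>> servo_tool:
  rows: [0,-0.05,0,0,0,0,0,0,0,0,0,0,0,0,0,0,0,0,0,0,0,0,0,0,0,0,0,0,0,0,0,0,0,0,0,0,0,0,0,0,0,0,0,0,0]

```text
clock: 19.45
position: [575.2, 74.1, 110.0]
eef_rot: [1.0, 0.001, 0.001, -0.002]
contact_force: [-1.5, 9.1, 7.4]
opening: 0.7
gripper_force: 4.6
```

```bash
python3 -c "
from h import *
im=sq();print(search_frame('drawer_handle','wrist')[:1]); im=sq()"
```

```text
19.5 y 74.2 [-1.8  9.4  6.7] edges 596.6 612.8 width 16.27 squash~7.4 jaw -1.7 cheese -2.7
[{'xyz': [594.9, -13.6, 25.6], 'score': 0.95}]
19.6 y 74.2 [-1.2  8.1  7.8] edges 596.6 612.8 width 16.24 squash~7.4 jaw -1.7 cheese -2.7
```

Steady at about half squash, so I am handing it in.

```bash
python3 -c "
from cell import *
print(hand_in())"
```

```text
the job is handed in; nothing more can be done
None
```

I pulled the drawer out to its stop and handed the job in with the trigger still held: the cheese is against the fence and the pad spring is about half squashed (7–7.5 mm from the wrist camera; the force readings suggest up to about 9 mm).

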